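# Free the lamp supply's shutter with the hook and plug in the lamp module

## Robot

A 7-joint arm with a two-finger parallel gripper is mounted at the origin on the work surface. World frame = base frame: x ahead of the robot, y to its left, z up, the work surface at z = 0. Lengths are in m, angles in rad, forces in N, time in s.
With the tool pointing down it reaches from about 0.4 to 0.85 m from the base axis. Payload 4.5 kg.
Tool frame: the origin (TCP) lies where the fingers leave the gripper's body, on its centre line; the fingertips stand 64 mm ahead of it and the grasp point (between the pads) lies 45 mm ahead of it; z points along the fingers, y is the direction in which the jaws open and shut (so a half turn about z gives the same grasp; the last joint's range is limited). The gripper opens to 88 mm and grips with 3 to 60 N. Pads are 18 mm wide; open, the fingers measure 123 mm over their backs; the gripper's body (75 mm by 187 mm) begins 45 mm behind the grasp point.
Start: joints at [1.145, 0.689, -0.195, 1.565, 0.157, 0.902, -0.215], TCP at [0.277, -0.56, 0.303] pointing down, gripper open.
Joint ranges: [-3.01, 3.01], [-0.46, 2.08], [-1.47, 1.51], [0.13, 2.56], [-1, 4.14], [0.04, 2.09], [-2.66, 2.66]. Speed limits (rad/s): [2.57, 2.57, 3.14, 3.14, 3.14, 3.14, 3.14].

## Interface

Orientations are given as a unit quaternion [x, y, z, w].
In Python, from plant import monitor, snapshot, workorder, finder gives the robot as it stands.
- The arm moves only by the tool carry_out, never from a script. Its argument "motion" is one flat list of numbers, 6 for each row, row after row: the shift along the tool's x, y, z in cm, then the turn, a rotation vector about the tool's x, y, z in rad. In form: [x, y, z, rx, ry, rz, x, y, z, rx, ry, rz, ...]. A call has 1 to 8 rows; each row shifts and turns the commanded pose from where the row before left it, along the tool's axes as they then stand; what a row does not reach is not made up. A row lasts 1/8 s, in which the tool goes at most 62.5 mm and 10.7 degrees, less where a joint would pass 70% of its speed; a pose out of reach is approached as far as the arm can. A call with a gripper value outside its range is refused whole. "hand" is the finger opening in cm, from 0 to 8.81, set as the call begins (left out, the last holds). The fingers move at their own pace and stop on an object; "grip_force" is the grip in N (left out, the last holds). Time passes only in rows, so rows that do not move let the fingers close. It gives the time, the measured TCP pose, the force and the opening at its end, in the units of the state.
- monitor.get_state(): the state, without advancing time (a new reading comes with each control period).
- snapshot(name): name is "side" or "top"; returns a dict with "frame" (480x640x3 uint8, red, green, blue), "range_z" (480x640 float32, m along the optical axis (not along the pixel's ray), 0 where there is no reading), "fx", "fy", "cx", "cy" (pixels), "rvec" (rotation vector, rad) and "tvec" (3), from world to camera coordinates, as OpenCV has them. Camera axes: x right, y down, z forward; pixel columns grow to the right and rows downward; lengths in m; the calibration is good to about 2 mm. A picture is of the moment at which its call begins.
- workorder.finish_job(): hands the job in, once; it reports no verdict.
Trained networks look in a picture, given as the dict that the camera call returned (one of the last four; its "shot" number tells which), for a name from the list of things; names that differ only in an ending like _2 or _b are one class to them, and where a whole thing is asked for, a point or a joint stands for the part that bears it (a point fixed in the world has none). Each returns a list of dicts, best first, with "p" (0 to 1); they miss things now and then, are a little off and sometimes report something else, mostly with a low value. They report only what shows in the picture. A call takes as long as a camera call. They do not tell look-alikes from the thing itself.
- finder.masks_of(picture, thing): "pixels" (480x640 bool, what is visible of it) and "extent" ([left, top, right, bottom] in pixels, round what is visible of it).
The state is a dict: "clock": time; "q": joint angles; "qd": joint speeds; "joint_torque": joint torques, N m; "tool_pos": TCP position; "eef_rot": TCP orientation; "contact_force": force on the tool from outside, world axes, zero at the start; "moment": the same for the moment, N m; "opening": opening from 0.0 (shut) to 1.0 (fully open).
Only numpy, scipy, OpenCV 4.12 (cv2) and the standard library are available. Lean on these libraries where they do the work, as an engineer would, in place of code of your own. Each camera call takes 0.05 s, during which the arm holds its last target. There are 200 camera calls.

## Task

The microscope lamp supply's socket is covered by an orange sliding shutter whose red pull pin stands inside the guard, out of reach of fingers. With the blue-handled hooked rod, draw the shutter fully open towards the front of the supply and lay the rod back down flat on the bench; then push the green and white lamp module fully home, flush and upright, in the uncovered socket. Keep the hand and fingers off the shutter and its pin, and leave everything else on the bench where it stands.

Things in the scene. Friction and masses are not known exactly. Their poses are not given: they have to be found in the camera images.
- supply: fixed white lamp supply, a box 220 (x) by 190 (y) by 50 mm high, with a guard on its rear half. Origin: centre of its underside, on the bench; -x is its open front, +x its back, z up. The deck top is 50 mm above the origin; before the guard it bears only the socket and the shutter.
- guard (a point): grey guard on the supply's deck; this point: on it at x = 10, y = -30 mm in the supply's frame, in its front opening. In that frame it spans x = 10 to 110 mm, y = -95 to 95. Walls 5 mm thick: both sides, the back (30 mm high), and a front panel from y = 30 to 90 only; the front is open from y = -90 to 30. Roof of 5 mm grille bars, underside 65, top 70 mm over the deck. Rails 6 mm high flank the shutter's bar at y = -45 to -41 and -19 to -15.
- socket (a point): centre of the socket's mouth, level with the deck top, at x = -30, y = +45 mm in the supply's frame; the axes are the supply's. The hole is 25 mm (x) by 35 mm (y), 26 mm deep, with a 2 mm chamfer.
- shutter (a joint): how far the shutter is drawn towards the supply's -x: 0 = shut (socket covered), 0.050 m = fully open against its stop; it counts as open from 0.044. About 2.5 N of sliding friction, no spring: it stays where left. Starts at 0 to 0.008.
- pin_foot (a point): orange shutter, 5.5 mm high, with a red upright pull pin (10 mm across, top 43 mm over the deck). This point: foot of the pin on the deck, at x = 65 mm - its joint, y = -30 mm in the supply's frame; same axes. From it: a bar 16 mm wide, x = -115 to +10, under the pin; a blade 36 (x) by 50 (y) mm centred at x = -95, y = 75, over the socket; a 16 mm wide strip joins them. Moves only along x.
- rod: hooked rod, lying flat. Origin: on its underside, 20 mm behind the handle's front end (centre of mass within 3 mm of it in plan). Blue handle 22 mm wide (y), 30 mm high, x = -50 to +20 mm. A steel shaft 8 mm across runs from it along +x, axis 18 mm above the underside, to x = 150 mm (axis of the hook), where it turns square to +y and ends 28 mm from the shaft's axis. About 0.16 kg.
- module: lamp module, 74 mm high, standing on its foot. Origin: centre of the foot's underside. Grey plug foot 22 (x) by 32 (y) mm, 24 mm long; green flange 40 (x) by 50 (y) mm, z = 24 to 40 mm, whose underside rests on the deck when home; white grip 30 (x) by 34 (y) mm, z = 40 to 74 mm. Fits with its x along the supply's x, either way round. About 0.14 kg.
- wash_bottle: bystander: translucent white bottle with a white cap, 64 mm across, 150 mm high; origin at its foot
- pen_cup: bystander: dark cup of pens, 80 mm across, 155 mm high; origin at its foot
- stain_jar: bystander: amber jar, 60 mm across, 90 mm high; origin at its foot
- slide_box: bystander: blue closed slide box, 92 (x) by 152 (y) by 36 mm; origin at the centre of its underside
- wipes_box: bystander: white and green carton, 120 (x) by 220 (y) by 80 mm; origin at the centre of its underside
- objective: bystander: brass microscope objective standing on end, 30 mm across, 45 mm high; origin at its foot
- oil_bottle: bystander: small amber bottle, 28 mm across, 70 mm high; origin at its foot
Things that resemble listed ones, but are neither listed nor needed, are in the scene too. There is more than one size of the rod; the job needs the largest.

How it is judged:
By the outcome, as a careful person would: the job done as asked, in the order asked, and still so for the second after the job is handed in, with the robot touching nothing.
It also fails if it takes over 72 s, if anything falls off the work surface, if the arm or the gripper's body presses on something with over 40 N, if the wrist force passes 120 N, or if a joint passes its speed limit or range.

## Working session

There is one attempt and no reset: what is moved stays moved. The work goes in short steps, Python scripts to look and compute and a tool call to move; the robot and the scene stay as the last step left them, time stands still between calls to the robot, and variables do not carry over. Pictures are saved under pics/ and viewed, about 8 in all and at most 12, crops included, and the job is handed in when it is done.

Besides the shell and the picture viewer there is one more tool, called by a JSON object that holds its "api" and its "payload". carry_out: Moves the arm, as the interface text tells. Its arguments: {"type":"object","properties":{"motion":{"type":"array"},"hand":{"type":"number"},"grip_force":{"type":"number"}},"required":["motion"]}

```bash
ls; mkdir -p pics; cat > h.py <<'E'
import numpy as np,cv2
from plant import monitor,snapshot,workorder,finder
def cam(p):
    R=cv2.Rodrigues(np.array(p["rvec"],float))[0];return R,np.array(p["tvec"],float).ravel()
def cloud(p):
    R,t=cam(p);z=p["range_z"];v,u=np.mgrid[:480,:640]
    c=np.stack([(u-p["cx"])/p["fx"]*z,(v-p["cy"])/p["fy"]*z,z],-1)
    w=(c-t)@R; w[z<=0]=np.nan; return w
def proj(p,X):
    R,t=cam(p);c=np.atleast_2d(X)@R.T+t
    return np.stack([c[:,0]/c[:,2]*p["fx"]+p["cx"],c[:,1]/c[:,2]*p["fy"]+p["cy"]],-1)
def save(p,n,crop=None,s=1):
    im=p["frame"][:,:,::-1]
    if crop: l,t,r,b=crop;im=im[t:b,l:r]
    cv2.imwrite("pics/"+n,cv2.resize(im,None,fx=s,fy=s,interpolation=cv2.INTER_CUBIC))
E
python3 - <<'E'
from h import *
print(monitor.get_state())
for n in("top","side"):
    p=snapshot(n);save(p,n+"0.png");w=cloud(p);np.save(n+"0.npy",w)
    print(n,cam(p)[0].T[:,2],-cam(p)[0].T@cam(p)[1],p["fx"])
    for k in["supply","guard","shutter","pin_foot","rod","module","objective","oil_bottle"]:
        for d in finder.masks_of(p,k)[:4]:
            m=d["pixels"];print(k,round(d["p"],2),d["extent"],np.round(np.nanmedian(w[m],0),3),np.round(np.nanpercentile(w[m][:,2],[2,98]),3),m.sum())
E
```

```text
pics
{'clock': 0.0, 'q': array([ 1.144808  ,  0.68997622, -0.19448745,  1.56636797,  0.15730009,
        0.90248873, -0.21511441]), 'qd': array([-0.00059952,  0.00027835,  0.00100934, -0.00141773,  0.0001626 ,
       -0.00107012,  0.00038916]), 'joint_torque': array([ 4.10324938e-04, -5.27557182e+01, -1.26687974e+00, -1.53432637e+01,
       -5.27158077e-02,  6.46778994e-03,  1.84190194e-04]), 'tool_pos': array([ 0.27706666, -0.55964527,  0.30190771]), 'eef_rot': array([ 9.73684117e-01,  2.27899943e-01, -2.84011823e-04, -8.80491408e-04]), 'contact_force': array([ 0.24078065,  0.58335241, -0.06467115]), 'moment': array([ 0.03046948, -0.00425144, -0.0059161 ]), 'opening': 1.0047961513166739}
top [ 0.06909896  0.01808306 -0.99744591] [0.34458066 0.03040566 1.71722185] 522.4926683557641
supply 0.61 [300.3, 149.5, 367.2, 227.0] [0.643 0.038 0.051] [0.012 0.123] 4414
guard 0.68 [302.8, 152.1, 365.8, 228.5] [0.643 0.038 0.051] [0.04  0.123] 4273
shutter 0.69 [242.0, 200.8, 256.6, 263.5] [0.454 0.303 0.025] [0.002 0.035] 265
shutter 0.64 [312.7, 166.5, 348.1, 204.0] [0.609 0.045 0.055] [0.048
[... 1087 characters left out ...]
3, 297.1, 243.7] [0.607 0.047 0.055] [0.051 0.059] 334
rod 0.79 [229.1, 300.1, 311.2, 333.4] [0.454 0.309 0.022] [-0.002  0.032] 636
rod 0.72 [332.8, 301.7, 384.5, 325.0] [0.288 0.183 0.016] [0.    0.023] 210
rod 0.67 [329.0, 375.5, 390.9, 389.9] [0.209 0.367 0.016] [0.002 0.023] 332
module 0.69 [386.0, 166.8, 401.6, 188.3] [ 0.425 -0.314  0.045] [0.005 0.077] 277
objective 0.74 [350.0, 249.0, 355.6, 259.7] [0.404 0.034 0.028] [0.008 0.046] 103
objective 0.52 [180.7, 233.1, 217.7, 293.7] [0.706 0.295 0.067] [0.003 0.143] 1463
objective 0.41 [281.6, 145.9, 323.9, 183.7] [ 0.73  -0.269  0.035] [0.005 0.04 ] 1010
oil_bottle 0.54 [314.2, 268.0, 328.1, 290.1] [0.436 0.171 0.039] [0.005 0.071] 206
```

View pics/top0.png

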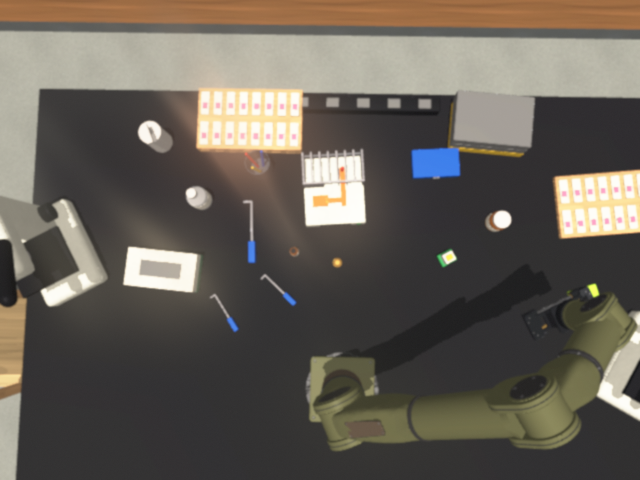

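View pics/side0.png

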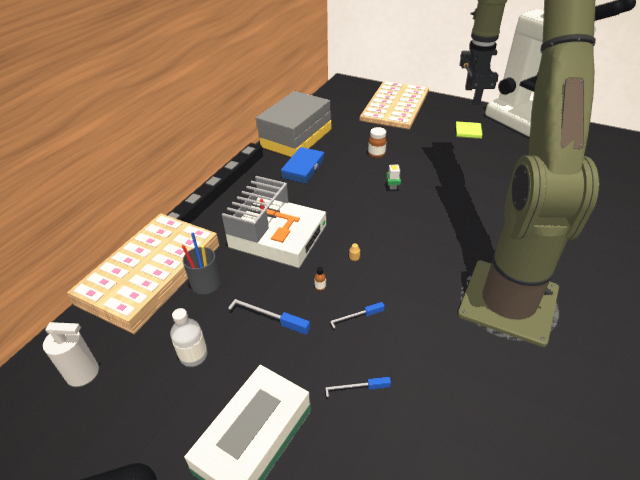

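Candidates in the top picture: three blue-handled rods at (250,230), (223,312) and (278,290). The first is the longest, about 60 px, so I take that one. There is one green and white module at (447,258); the slip at (593,290) is a flat green note. The objective (337,263) and oil bottle (294,252) are small and amber. Next I take close crops and fit the models to both views.

```bash
cat >> h.py <<'E'
from scipy.optimize import minimize
def corners(b):
    x0,x1,y0,y1,z0,z1=b
    return np.array([[x,y,z] for x in(x0,x1) for y in(y0,y1) for z in(z0,z1)],float)
def place(P,q,z=0):
    c,s=np.cos(q[2]),np.sin(q[2]);return P@np.array([[c,s,0],[-s,c,0],[0,0,1]])+[q[0],q[1],z]
S=6
def hullmask(p,b,q,roi,z=0):
    uv=proj(p,place(corners(b),q,z)); l,t,r,bt=roi
    h=cv2.convexHull(((uv-[l,t]+0.5)*S-0.5).astype(np.float32))
    m=np.zeros(((bt-t)*S,(r-l)*S),np.uint8)
    cv2.fillConvexPoly(m,np.round(h*16).astype(np.int32),255,cv2.LINE_8,4)
    return cv2.resize(m,(r-l,bt-t),interpolation=cv2.INTER_AREA)/255.
def fit(views,boxes,ign,q0,z=0):
    # views: list of (pic,roi,mask)
    def cost(q):
        e=0
        for p,roi,m in views:
            a=np.max([hullmask(p,b,q,roi,z) for b in boxes],0)
            w=np.ones_like(a)
            for b in ign: w*=1-hullmask(p,b,q,roi,z)*(a<.5)
            e+=(w*abs(a-m)).sum()
        return e
    sim=np.array([q0]+[np.array(q0)+d for d in np.diag([.012,.012,.12])])
    r=minimize(cost,q0,method="Nelder-Mead",options=dict(initial_simplex=sim,xatol=1e-4,fatol=.01,maxiter=250))
    return r.x,r.fun
def fill(m):
    m=m.astype(np.uint8);c,_=cv2.findContours(m,cv2.RETR_EXTERNAL,cv2.CHAIN_APPROX_NONE)
    o=np.zeros_like(m);cv2.drawContours(o,[max(c,key=cv2.contourArea)],-1,1,-1);return o.astype(float)
def cut(p,roi): l,t,r,b=roi;return p["frame"][t:b,l:r].astype(float)
blue=lambda c:fill((c[...,2]>60)&(c[...,2]>1.6*c[...,0]))
bright=lambda c:fill(c.max(-1)>85)
colr=lambda c:fill((c.max(-1)>60))
SUP=[(-.11,.11,-.095,.095,0,.05)];GU=[(.01,.11,-.095,.095,.05,.12)]
HAN=[(-.05,.02,-.011,.011,.0,.03)]
MOD=[(-.011,.011,-.016,.016,0,.024),(-.02,.02,-.025,.025,.024,.04),(-.015,.015,-.017,.017,.04,.074)]
E
cat > m1.py <<'E'
from h import *
T=snapshot("top");D=snapshot("side")
def job(n,B,I,mk,q0,rt,rs):
    vt=(T,rt,mk(cut(T,rt)));vs=(D,rs,mk(cut(D,rs)))
    for nm,v in(("both",[vt,vs]),("top",[vt]),("side",[vs])):
        q,f=fit(v,B,I,q0);print(n,nm,np.round(q,4),round(f,1),[int(x[2].sum()) for x in v])
job("supply",SUP,GU,bright,[.615,.04,0],(285,140,385,240),(205,160,345,280))
job("handle",HAN,[],blue,[.42,.30,0],(235,232,265,272),(270,305,320,342))
for y in(0.4,-0.4): job("module",MOD,[],colr,[.425,-.315,y],(430,243,464,273),(378,158,408,196))
def big(p,roi): l,t,r,b=roi;return cv2.resize(p["frame"][t:b,l:r,::-1],(400,300),interpolation=cv2.INTER_CUBIC)
im=np.vstack([np.hstack([big(T,(280,142,390,224)),big(D,(205,165,335,262))]),np.hstack([big(T,(210,195,310,270)),big(D,(370,150,418,186))])])
cv2.imwrite("pics/c1.png",im)
wt=cloud(T);ws=cloud(D)
for nm,w in(("t",wt),("s",ws)):
    print(nm,"bench",np.nanmedian(w[330:340,260:290] if nm=="t" else w[420:440,400:440],(0,1)))
E
python3 m1.py
```

```text
supply both [0.6399 0.0406 0.0739] 2625.5 [6991, 5999]
supply top [0.6391 0.038  0.0345] 2502.2 [6991]
supply side [0.64   0.0411 0.0743] 116.9 [5999]
handle both [0.4513 0.3033 0.0305] 50.7 [200, 441]
handle top [0.4511 0.3019 0.0335] 18.7 [200]
handle side [0.4513 0.3033 0.0301] 29.5 [441]
module both [ 0.4292 -0.3291  0.5769] 84.5 [275, 328]
module top [ 0.4308 -0.3292  0.474 ] 58.2 [275]
module side [ 0.4291 -0.3286  0.579 ] 27.5 [328]
module both [ 0.4294 -0.3291  0.5831] 85.4 [275, 328]
module top [ 0.4306 -0.3297  0.5338] 57.0 [275]
module side [ 0.4294 -0.3282  0.5509] 28.1 [328]
t bench [ 0.16819374  0.21958638 -0.00069161]
s bench [0.09043176 0.41312445 0.00043995]
```

View pics/c1.png

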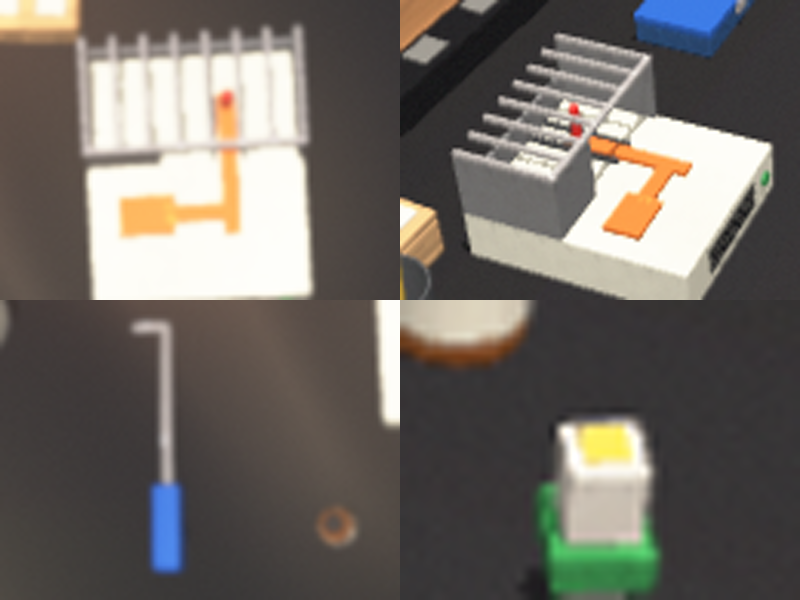

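Top left: the shutter blade is over the socket and the red pin is inside the guard. The open front is on the robot's side. Bottom left: the rod lies along +x with its hook towards +y. The top mask of the supply took in bench glare, so I refine the thresholds and find the shutter offset.

```bash
cat > m2.py <<'E'
from h import *
T=snapshot("top");D=snapshot("side")
def job(n,B,I,mt,ms,q0,rt,rs):
    vt=(T,rt,mt(cut(T,rt)));vs=(D,rs,ms(cut(D,rs)));o=[]
    for nm,v in(("both",[vt,vs]),("top",[vt]),("side",[vs])):
        q,f=fit(v,B,I,q0);print(n,nm,np.round(q,4),round(f,1),[int(x[2].sum()) for x in v]);o.append(q)
    return o
thr=lambda k:(lambda c:fill(c.max(-1)>k))
qs=job("supply",SUP,GU,thr(160),thr(95),[.64,.04,.07],(290,140,380,240),(205,160,345,280))
gm=lambda c:fill(((c[...,1]>1.35*c[...,0])&(c[...,1]>50))|(c.min(-1)>130)|((c[...,0]>150)))
for q0 in([.429,-.329,.58],): 
    job("module",MOD,[],gm,thr(65),q0,(430,243,464,273),(378,158,408,196))
for p,q,n in((T,qs[1],"top"),(D,qs[2],"side")):
    f=p["frame"].astype(float); m=(f[...,0]>150)&(f[...,2]<.55*f[...,0])&(f[...,1]<.85*f[...,0])
    g=[(x,y,.0555) for x in np.arange(-.1,.105,.001) for y in np.arange(-.09,.09,.001)]
    uv=proj(p,place(np.array(g)-[0,0,0],q)); v=cv2.remap(m.astype(np.float32),uv[:,0].astype(np.float32).reshape(-1,1),uv[:,1].astype(np.float32).reshape(-1,1),cv2.INTER_LINEAR).ravel()
    A=v.reshape(205,180)
    bl=A[:,120:150].mean(1); br=A[:,55:65].mean(1); by=A[60:72].mean(0)
    xs=np.arange(-.1,.105,.001);ys=np.arange(-.09,.09,.001)
    print(n,"blade x",xs[bl>.5][[0,-1]],"bar x0",xs[br>.5][[0,-1]],"blade/bar y",ys[by>.5][[0,-1]])
E
python3 m2.py
```

```text
supply both [0.6412 0.0387 0.0762] 300.4 [4171, 5926]
supply top [0.6425 0.0376 0.07  ] 188.8 [4171]
supply side [0.6406 0.0397 0.0797] 86.4 [5926]
module both [ 0.4299 -0.328   0.5446] 58.5 [243, 319]
module top [ 0.4309 -0.3273  0.4927] 28.3 [243]
module side [ 0.4293 -0.3288  0.5602] 25.8 [319]Traceback (most recent call last):
  File "m2.py", line 16, in <module>
    uv=proj(p,place(np.array(g)-[0,0,0],q)); v=cv2.remap(m.astype(np.float32),uv[:,0].astype(np.float32).reshape(-1,1),uv[:,1].astype(np.float32).reshape(-1,1),cv2.INTER_LINEAR).ravel()
                                               ~~~~~~~~~^^^^^^^^^^^^^^^^^^^^^^^^^^^^^^^^^^^^^^^^^^^^^^^^^^^^^^^^^^^^^^^^^^^^^^^^^^^^^^^^^^^^^^^^^^^^^^^^^^^^^^^^^^^^^^^^^^^^^^^^^
cv2.error: OpenCV(4.12.0) /io/opencv/modules/imgproc/src/imgwarp.cpp:1713: error: (-215:Assertion failed) dst.cols < SHRT_MAX && dst.rows < SHRT_MAX && src.cols < SHRT_MAX && src.rows < SHRT_MAX in function 'remap'
```

```bash
cat > plan.py <<'E'
import sys
from h import *
from scipy.spatial.transform import Rotation as Ro
def plan(x,y,z,yaw):
    s=monitor.get_state();R=Ro.from_quat(s["eef_rot"])
    G=Ro.from_euler("z",yaw)*Ro.from_euler("x",np.pi)
    G=min((G,G*Ro.from_euler("z",np.pi)),key=lambda g:(R.inv()*g).magnitude())
    d=R.inv().apply(np.array([x,y,z])-s["tool_pos"])*100
    print("shift cm",np.round(d,2),"|",round(float(np.linalg.norm(d)),1),"turn",np.round((R.inv()*G).as_rotvec(),4),"clock",round(s["clock"],2),"pos",np.round(s["tool_pos"],4),"F",np.round(s["contact_force"],1),"open",round(s["opening"]*88.1,1))
if __name__=="__main__": plan(*map(float,sys.argv[1:5]))
E
python3 plan.py .5 -.1 .3 .0305
sed -i 's/reshape(-1,1)/reshape(205,180)/g' m2.py; sed -i '/^for q0/,/^    job/d' m2.py; python3 m2.py
```

```text
shift cm [ 40.37 -31.35   0.27] | 51.1 turn [ 1.000e-04 -0.000e+00  4.293e-01] clock 1.1 pos [ 0.2774 -0.5601  0.3028] F [-0.7  0.8 -0.1] open 88.1
supply both [0.6411 0.0387 0.0718] 447.0 [4320, 5928]
supply top [0.642  0.0376 0.0703] 334.8 [4320]
supply side [0.6406 0.0397 0.0797] 86.4 [5928]
top blade x [-0.052 -0.021] bar x0 [-0.052  0.068] blade/bar y [-0.035  0.066]
side blade x [-0.054 -0.018] bar x0 [-0.055  0.049] blade/bar y [-0.036  0.074]
```

{"api": "carry_out", "payload": {"motion": [5, -3.9, 0, 0, 0, 0, 5, -3.9, 0, 0, 0, 0, 5, -3.9, 0, 0, 0, 0, 5, -3.9, 0, 0, 0, 0, 5, -3.9, 0, 0, 0, 0, 5, -3.9, 0, 0, 0, 0, 5, -3.9, 0, 0, 0, 0, 5, -3.9, 0, 0, 0, 0], "hand": 5, "grip_force": 30}}

```text
clock: 2.2
tool_pos: [0.4951, -0.1077, 0.303]
eef_rot: [0.974, 0.228, 0.0, 0.0]
contact_force: [0.7, -1.0, -0.2]
opening: 0.568
```

{"api": "carry_out", "payload": {"motion": [0, 0, 0, 0, 0, 0.15, 0, 0, 0, 0, 0, 0.15, 0, 0, 0, 0, 0, 0.13, 0, -5, 0.5, 0, 0, 0, 0, -5, 1, 0, 0, 0, 0, -5, 1, 0, 0, 0, 0, -5, 1, 0, 0, 0]}}

```text
clock: 3.08
tool_pos: [0.4883, 0.092, 0.2676]
eef_rot: [1.0, 0.015, 0.0, -0.0]
contact_force: [1.3, 0.2, -0.3]
opening: 0.569
```

```bash
python3 plan.py .4513 .3033 .16 .0305
```

```text
shift cm [ -3.08 -21.23  10.76] | 24.0 turn [-0.0002 -0.0008 -0.0008] clock 3.08 pos [0.4883 0.092  0.2676] F [ 1.3  0.2 -0.3] open 50.1
```

{"api": "carry_out", "payload": {"motion": [-0.6, -4.2, 2, 0, 0, 0, -0.6, -4.2, 2, 0, 0, 0, -0.6, -4.2, 2, 0, 0, 0, -0.6, -4.2, 2, 0, 0, 0, -0.6, -4.4, 2.7, 0, 0, 0, 0, 0, 0, 0, 0, 0]}}

```text
clock: 3.82
tool_pos: [0.4496, 0.3059, 0.1589]
eef_rot: [1.0, 0.019, -0.001, -0.001]
contact_force: [0.4, -0.2, 0.2]
opening: 0.565
```

```bash
python3 plan.py .4513 .3033 .067 .0305; python3 - <<'E'
from h import *
p=snapshot("side");print(p["shot"]);save(p,"s2.png",(190,180,390,330),4)
E
```

```text
shift cm [0.19 0.28 9.19] | 9.2 turn [-0.0018  0.0028  0.0069] clock 3.83 pos [0.4496 0.3059 0.1589] F [ 0.4 -0.2  0.2] open 49.8
9
```

View pics/s2.png

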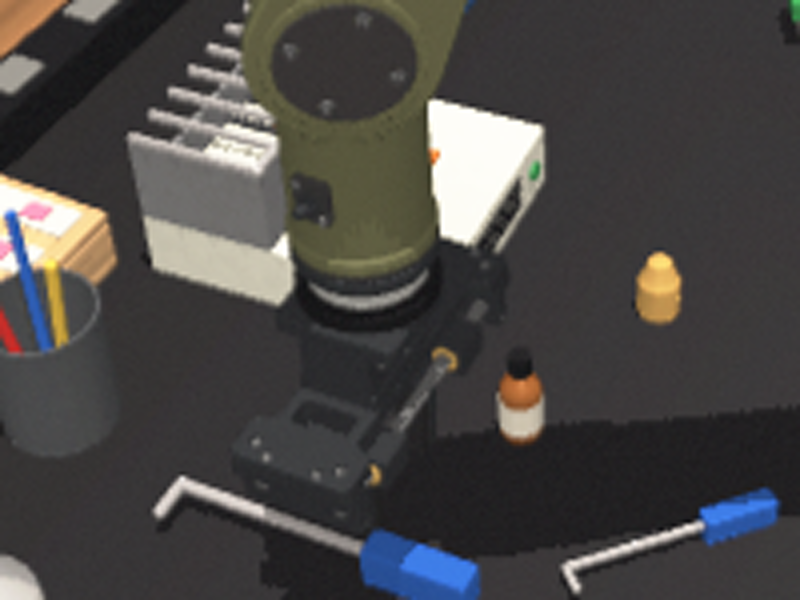

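The crop shows the gripper above the front of the rod's handle (crop pixels 420,565), clear of the cup and the bottle. I go down and grip.

{"api": "carry_out", "payload": {"motion": [0.1, 0.14, 2.3, 0, 0, 0, 0.1, 0.14, 2.3, 0, 0, 0, 0, 0, 2.3, 0, 0, 0.007, 0, 0, 2.3, 0, 0, 0, 0, 0, 0, 0, 0, 0]}}

```text
clock: 4.5
tool_pos: [0.4543, 0.2966, 0.0683]
eef_rot: [1.0, 0.01, -0.001, 0.001]
contact_force: [1.0, 0.5, -0.3]
opening: 0.565
```

```bash
python3 plan.py .4513 .3033 .067 .0305
```

```text
shift cm [-0.29 -0.67  0.13] | 0.7 turn [ 0.0022  0.0012 -0.0099] clock 4.5 pos [0.4543 0.2966 0.0683] F [ 1.   0.5 -0.3] open 49.8
```

{"api": "carry_out", "payload": {"motion": [-0.29, -0.67, 0.1, 0, 0, -0.01, 0, 0, 0, 0, 0, 0, 0, 0, 0, 0, 0, 0]}}

```text
clock: 4.88
tool_pos: [0.4512, 0.3055, 0.0685]
eef_rot: [1.0, 0.017, 0.001, -0.0]
contact_force: [0.5, -0.2, 0.1]
opening: 0.568
```

```bash
python3 plan.py .4513 .3033 .067 .0305
```

```text
shift cm [-0.    0.22  0.15] | 0.3 turn [-0.0006 -0.0011  0.0027] clock 4.88 pos [0.4512 0.3055 0.0685] F [ 0.5 -0.2  0.1] open 50.1
```

{"api": "carry_out", "payload": {"motion": [0, 0.1, 0.1, 0, 0, 0, 0, 0, 0, 0, 0, 0, 0, 0, 0, 0, 0, 0, 0, 0, 0, 0, 0, 0, 0, 0, 0, 0, 0, 0, 0, 0, 0, 0, 0, 0], "hand": 1.5, "grip_force": 40}}

```text
clock: 5.62
tool_pos: [0.451, 0.3041, 0.0667]
eef_rot: [1.0, 0.016, -0.0, 0.0]
contact_force: [0.7, -0.4, -0.5]
opening: 0.247
```

```bash
python3 plan.py .4513 .3033 .067 .0305
```

```text
shift cm [ 0.02  0.08 -0.03] | 0.1 turn [0.0002 0.     0.0022] clock 5.62 pos [0.451  0.3041 0.0667] F [ 0.7 -0.4 -0.5] open 21.8
```

{"api": "carry_out", "payload": {"motion": [0, 0, -2, 0, 0, 0, 0, 0, -4, 0, 0, 0, 0, 0, -4, 0, 0, -0.045, 0, 0, -1, 0, 0, 0, 0, 0, 0, 0, 0, 0, 0, 0, 0, 0, 0, 0]}}

```text
clock: 6.38
tool_pos: [0.4503, 0.3039, 0.1756]
eef_rot: [0.999, 0.039, -0.001, 0.001]
contact_force: [0.7, 0.3, -1.8]
opening: 0.243
```

```bash
cat >> h.py <<'E'
def sp(x,y,q=(.6412,.0387,.077)): return place(np.array([[x,y,0.]]),q)[0,:2]
E
cat > p3.py <<'E'
from plan import *
import sys
x,y,z=map(float,sys.argv[1:4]);w=sp(x,y);plan(*w,z,.077)
E
python3 p3.py -.2 -.07 .18
python3 - <<'E'
from h import *
s=monitor.get_state();print(np.round(s["tool_pos"],4))
p=snapshot("side");w=cloud(p);D=p
f=p["frame"]
im=[]
for n in("side","top"):
    p=snapshot(n)
    # predicted axis points of rod if held nominally
    t=s["tool_pos"];yaw=.077;P=place(np.array([[.02,0,.018],[.15,0,.018],[.15,.028,.018],[-.05,0,.015]]),[t[0],t[1],yaw],t[2]-.0667)
    uv=proj(p,P);print(n,np.round(uv,1).tolist())
    c=cv2.resize(p["frame"][:,:,::-1],None,fx=4,fy=4,interpolation=cv2.INTER_CUBIC)
    for u,v in uv: cv2.circle(c,(int(u*4+2),int(v*4+2)),3,(0,255,0),-1)
    a=uv.min(0)-15;a=(a*4).astype(int);im.append(c[a[1]:a[1]+400,a[0]:a[0]+400])
cv2.imwrite("pics/r3.png",np.hstack(im))
E
```

```text
shift cm [-3.03 34.91 -0.39] | 35.0 turn [0.0012 0.002  0.0007] clock 6.38 pos [0.4503 0.3039 0.1756] F [ 0.7  0.3 -1.8] open 21.4
[0.4503 0.3039 0.1756]
side [[277.8, 287.1], [227.2, 271.5], [220.8, 279.8], [306.6, 296.9]]
top [[244.7, 238.4], [242.9, 196.4], [233.8, 196.9], [245.9, 261.3]]
```

View pics/r3.png

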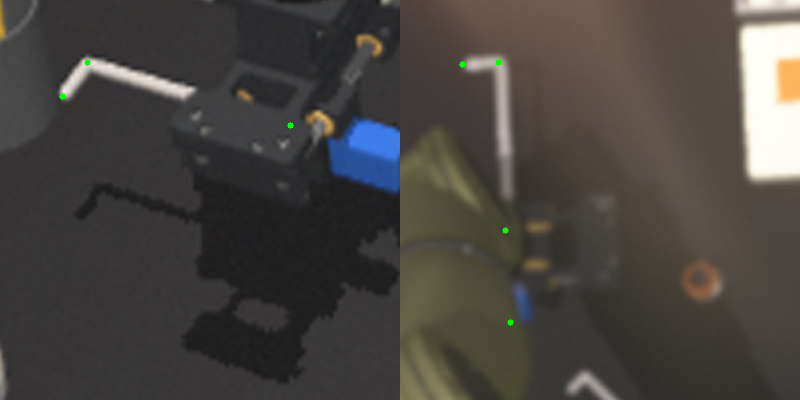

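The held rod matches the prediction in both views: hook corner at crop pixels (88,62) and (498,62), within 1 px. I carry it to the front of the supply.

{"api": "carry_out", "payload": {"motion": [-0.4, 4.4, -0.1, 0, 0, 0, -0.4, 4.4, -0.1, 0, 0, 0, -0.4, 4.4, -0.1, 0, 0, 0, -0.4, 4.4, -0.1, 0, 0, 0, -0.4, 4.4, 0, 0, 0, 0, -0.4, 4.4, 0, 0, 0, 0, -0.4, 4.4, 0, 0, 0, 0, -0.3, 4.1, 0, 0, 0, 0]}}

```text
clock: 7.52
tool_pos: [0.447, -0.0477, 0.1801]
eef_rot: [0.999, 0.039, -0.0, 0.0]
contact_force: [1.3, -0.5, -2.5]
opening: 0.247
```

{"api": "carry_out", "payload": {"motion": [0, 0, 0, 0, 0, 0, 0, 0, 0, 0, 0, 0, 0, 0, 0, 0, 0, 0]}}

```text
clock: 7.9
tool_pos: [0.4474, -0.0446, 0.1805]
eef_rot: [0.999, 0.04, -0.0, -0.0]
contact_force: [0.3, -0.3, -1.7]
opening: 0.248
```

```bash
python3 p3.py -.2 -.07 .124
```

```text
shift cm [-0.03  0.19  5.65] | 5.7 turn [-0.0009  0.0001  0.0034] clock 7.9 pos [ 0.4474 -0.0446  0.1805] F [ 0.3 -0.3 -1.7] open 21.8
```

{"api": "carry_out", "payload": {"motion": [0, 0.2, 2, 0, 0, 0, 0, 0, 2, 0, 0, 0, 0, 0, 1.6, 0, 0, 0, 0, 0, 0, 0, 0, 0, 0, 0, 0, 0, 0, 0]}}

```text
clock: 8.52
tool_pos: [0.4476, -0.0474, 0.1251]
eef_rot: [0.999, 0.04, 0.0, -0.0]
contact_force: [-0.4, -0.1, -2.6]
opening: 0.248
```

```bash
python3 p3.py -.07 -.07 .124
```

```text
shift cm [12.96 -0.07  0.11] | 13.0 turn [-0.0001 -0.0004  0.0021] clock 8.53 pos [ 0.4476 -0.0474  0.1251] F [-0.4 -0.1 -2.6] open 21.8
```

{"api": "carry_out", "payload": {"motion": [2, 0, 0, 0, 0, 0, 3, 0, 0, 0, 0, 0, 3, 0, 0, 0, 0, 0, 3, 0, 0, 0, 0, 0, 2, 0, 0, 0, 0, 0, 0, 0, 0, 0, 0, 0, 0, 0, 0, 0, 0, 0]}}

```text
clock: 9.4
tool_pos: [0.5756, -0.0381, 0.1249]
eef_rot: [0.999, 0.039, -0.001, 0.0]
contact_force: [0.1, -0.8, -2.8]
opening: 0.249
```

```bash
python3 p3.py -.07 -.046 .124; python3 - <<'E'
from h import *
im=[]
for n,r in(("side",(205,160,325,280)),("top",(285,140,385,240))):
    p=snapshot(n);l,t,a,b=r;im.append(cv2.resize(p["frame"][t:b,l:a,::-1],(400,400),interpolation=cv2.INTER_CUBIC))
cv2.imwrite("pics/r4.png",np.hstack(im))
E
```

```text
shift cm [ 0.14 -2.55  0.09] | 2.6 turn [0.0002 0.0018 0.0009] clock 9.4 pos [ 0.5756 -0.0381  0.1249] F [ 0.1 -0.8 -2.8] open 22.0
```

View pics/r4.png

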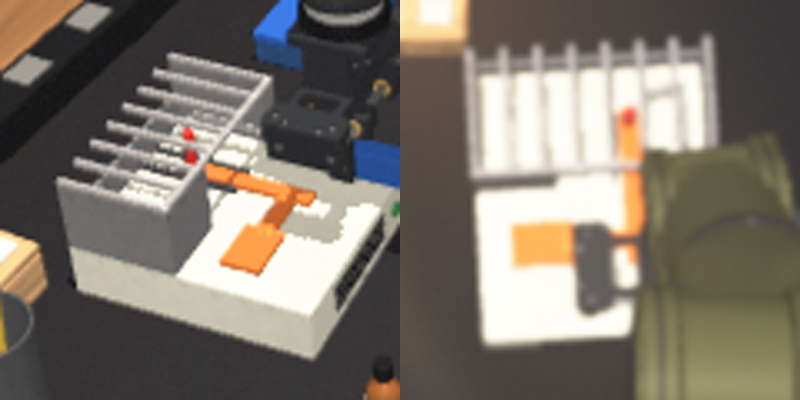

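Top half: the hook, at (645-685,90), lies behind and to the right of the pin (628,115), with no contact. I slide it sideways behind the pin and then pull.

{"api": "carry_out", "payload": {"motion": [0, -1, 0, 0, 0, 0, 0, -1, 0, 0, 0, 0, 0, -0.5, 0, 0, 0, 0, 0, 0, 0, 0, 0, 0, 0, 0, 0, 0, 0, 0]}}

```text
clock: 10.12
tool_pos: [0.5751, -0.0134, 0.1247]
eef_rot: [0.999, 0.039, -0.0, 0.0]
contact_force: [-0.3, -0.4, -1.5]
opening: 0.244
```

```bash
python3 p3.py -.126 -.046 .124
```

```text
shift cm [-5.6  -0.09  0.07] | 5.6 turn [0.0005 0.0001 0.0005] clock 10.12 pos [ 0.5751 -0.0134  0.1247] F [-0.3 -0.4 -1.5] open 21.5
```

{"api": "carry_out", "payload": {"motion": [-1, 0, 0, 0, 0, 0, -1, 0, 0, 0, 0, 0, -1, 0, 0, 0, 0, 0, -1, 0, 0, 0, 0, 0, -0.6, 0, 0, 0, 0, 0, -0.5, 0, 0, 0, 0, 0, 0, 0, 0, 0, 0, 0]}}

```text
clock: 11.0
tool_pos: [0.5234, -0.0172, 0.1247]
eef_rot: [0.999, 0.039, -0.001, 0.0]
contact_force: [0.9, -0.0, -0.9]
opening: 0.244
```

{"api": "carry_out", "payload": {"motion": [-0.3, 0, 0, 0, 0, 0, -0.3, 0, 0, 0, 0, 0, 0, 0, 0, 0, 0, 0]}}

```text
clock: 11.38
tool_pos: [0.5181, -0.0174, 0.1247]
eef_rot: [0.999, 0.039, -0.0, -0.0]
contact_force: [3.1, 0.6, -1.4]
opening: 0.249
```

```bash
python3 p3.py -.126 -.046 .124
```

```text
shift cm [ 0.1  -0.05  0.07] | 0.1 turn [-0.      0.      0.0009] clock 11.38 pos [ 0.5181 -0.0174  0.1247] F [ 3.1  0.6 -1.4] open 22.0
```

{"api": "carry_out", "payload": {"motion": [-0.3, 0, 0, 0, 0, 0, -0.2, 0, 0, 0, 0, 0, 0, 0, 0, 0, 0, 0]}}

```text
clock: 11.75
tool_pos: [0.5172, -0.0171, 0.1253]
eef_rot: [0.999, 0.039, 0.005, -0.001]
contact_force: [9.4, 1.1, -3.7]
opening: 0.244
```

```bash
python3 p3.py -.126 -.046 .124; python3 - <<'E'
from h import *
im=[]
for n,r in(("side",(205,160,325,280)),("top",(285,140,385,240))):
    p=snapshot(n);l,t,a,b=r;im.append(cv2.resize(p["frame"][t:b,l:a,::-1],(400,400),interpolation=cv2.INTER_CUBIC))
    for j in (.044,.05):
        print(n,j,np.round(proj(p,place(np.array([[-.012-j,.021,.0555],[-.012-j,.069,.0555],[.065-j,-.03,.093]]),[.6412,.0387,.077]))-[r[0],r[1]],1).tolist())
cv2.imwrite("pics/r5.png",np.hstack(im))
E
```

```text
shift cm [ 0.2  -0.01  0.13] | 0.2 turn [-0.0007 -0.009   0.0012] clock 11.75 pos [ 0.5172 -0.0171  0.1253] F [ 9.4  1.1 -3.7] open 21.5
side 0.044 [[86.1, 69.7], [78.5, 80.7], [68.3, 42.0]]
side 0.05 [[88.1, 70.3], [80.5, 81.3], [70.3, 42.5]]
top 0.044 [[42.5, 66.5], [27.5, 67.4], [57.2, 39.6]]
top 0.05 [[42.6, 68.4], [27.6, 69.2], [57.3, 41.5]]
```

View pics/r5.png

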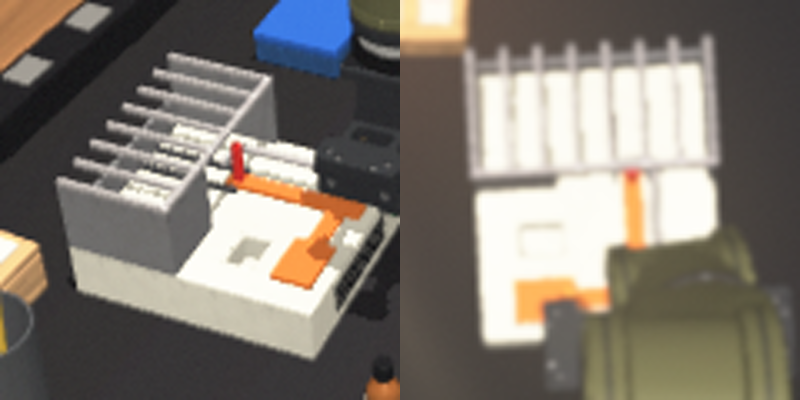

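The force rose to 9.4 N without further travel, so the shutter is at its stop. The crop shows the socket open at (250,248) on the left and (540,238) on the right. I unhook and withdraw.

{"api": "carry_out", "payload": {"motion": [0.7, 0, 0, 0, 0, 0, 0.7, 0, 0, 0, 0, 0, 0, 1, 0, 0, 0, 0, 0, 1, 0, 0, 0, 0, 0, 0.6, 0, 0, 0, 0, 0, 0, 0, 0, 0, 0, 0, 0, 0, 0, 0, 0]}}

```text
clock: 12.72
tool_pos: [0.5291, -0.0425, 0.1247]
eef_rot: [0.999, 0.039, -0.0, -0.0]
contact_force: [0.9, -0.5, -2.1]
opening: 0.246
```

```bash
python3 p3.py -.2 -.072 .124
```

```text
shift cm [-8.2  -0.04  0.07] | 8.2 turn [-0.0004  0.0001  0.001 ] clock 12.72 pos [ 0.5291 -0.0425  0.1247] F [ 0.9 -0.5 -2.1] open 21.7
```

Withdraw, lift, and carry it back.

{"api": "carry_out", "payload": {"motion": [-2.5, 0, 0, 0, 0, 0, -2.5, 0, 0, 0, 0, 0, -2.5, 0, 0, 0, 0, 0, -0.7, 0, 0, 0, 0, 0, 0, 0, -2.7, 0, 0, 0, 0, 0, -2.7, 0, 0, 0, 0, 0, 0, 0, 0, 0]}}

```text
clock: 13.6
tool_pos: [0.4495, -0.0488, 0.1802]
eef_rot: [0.999, 0.039, 0.003, -0.0]
contact_force: [-0.3, 0.1, -2.0]
opening: 0.247
```

{"api": "carry_out", "payload": {"motion": [0.3, -4.4, 0, 0, 0, 0, 0.3, -4.4, 0, 0, 0, 0, 0.3, -4.4, 0, 0, 0, 0, 0.3, -4.4, 0, 0, 0, 0, 0.4, -4.4, 0, 0, 0, 0, 0.4, -4.4, 0, 0, 0, 0, 0.4, -4.4, 0, 0, 0, 0, 0.4, -4, 0, 0, 0, 0.045]}}

```text
clock: 14.6
tool_pos: [0.4481, 0.3022, 0.1776]
eef_rot: [1.0, 0.017, -0.0, 0.0]
contact_force: [0.2, -0.4, -2.6]
opening: 0.245
```

{"api": "carry_out", "payload": {"motion": [0, 0, 0, 0, 0, 0, 0, 0, 0, 0, 0, 0, 0, 0, 0, 0, 0, 0]}}

```text
clock: 14.98
tool_pos: [0.4485, 0.2984, 0.1782]
eef_rot: [1.0, 0.015, -0.0, 0.001]
contact_force: [0.2, -0.2, -2.4]
opening: 0.249
```

```bash
python3 plan.py .4513 .3033 .067 .0305
```

```text
shift cm [ 0.3  -0.5  11.12] | 11.1 turn [0.0017 0.0007 0.0004] clock 14.97 pos [0.4485 0.2984 0.1782] F [ 0.2 -0.2 -2.4] open 21.9
```

{"api": "carry_out", "payload": {"motion": [0.3, -0.5, 3, 0, 0, 0, 0, 0, 3, 0, 0, 0, 0, 0, 3, 0, 0, 0, 0, 0, 1.2, 0, 0, 0, 0, 0, 0.4, 0, 0, 0, 0, 0, 0.3, 0, 0, 0, 0, 0, 0, 0, 0, 0]}}

```text
clock: 15.85
tool_pos: [0.4515, 0.3053, 0.0703]
eef_rot: [1.0, 0.016, 0.001, -0.0]
contact_force: [-0.6, 0.9, -1.4]
opening: 0.245
```

```bash
python3 plan.py .4513 .3033 .067 .0305
```

```text
shift cm [-0.03  0.2   0.33] | 0.4 turn [-0.0005 -0.001   0.0022] clock 15.85 pos [0.4515 0.3053 0.0703] F [-0.6  0.9 -1.4] open 21.5
```

{"api": "carry_out", "payload": {"motion": [0, 0, 0.2, 0, 0, 0, 0, 0, 0.15, 0, 0, 0, 0, 0, 0, 0, 0, 0, 0, 0, 0, 0, 0, 0]}}

```text
clock: 16.35
tool_pos: [0.4513, 0.3053, 0.0667]
eef_rot: [1.0, 0.016, 0.0, -0.0]
contact_force: [-2.1, -1.2, 5.5]
opening: 0.25
```

```bash
python3 plan.py .4513 .3033 .067 .0305
```

```text
shift cm [-0.01  0.2  -0.03] | 0.2 turn [-0.0003 -0.0006  0.0024] clock 16.35 pos [0.4513 0.3053 0.0667] F [-2.1 -1.2  5.5] open 22.1
```

{"api": "carry_out", "payload": {"motion": [0, 0, 0, 0, 0, 0, 0, 0, 0, 0, 0, 0, 0, 0, 0, 0, 0, 0, 0, 0, -2, 0, 0, 0, 0, 0, -4, 0, 0, 0, 0, 0, -5, 0, 0, 0, 0, 4, -2, 0, 0, 0, 0, 4.5, 0, 0, 0, 0], "hand": 5}}

```text
clock: 17.35
tool_pos: [0.455, 0.2204, 0.1993]
eef_rot: [1.0, 0.017, 0.003, -0.001]
contact_force: [0.7, -0.9, -1.3]
opening: 0.568
```

{"api": "carry_out", "payload": {"motion": [0.5, 5, 0, 0, 0, 0, 0.5, 5, 0, 0, 0, 0, 0, 5, 0, 0, 0, 0, 0, 5, 0, 0, 0, 0, 0, 5, 0, 0, 0, 0, 0, 5, 0, 0, 0, 0, 0, 5, 0, 0, 0, 0, 0, 5, 0, 0, 0, 0]}}

```text
clock: 18.35
tool_pos: [0.477, -0.1812, 0.1975]
eef_rot: [1.0, 0.016, 0.001, 0.0]
contact_force: [0.5, 0.4, -0.9]
opening: 0.568
```

```bash
python3 plan.py .430 -.328 .18 .545; sed -i 's/^thr=/S2=T;thr=/; s/^for p,q,n.*/import sys;B=[.4513,.3033,.03]\njob("handle",HAN,[],blue,B,(235,232,265,272),(270,305,320,342))\njob("module",MOD,[],gm,thr(65),[.429,-.329,.55],(430,243,464,273),(378,158,408,196));sys.exit()\nfor p,q,n in():/' m2.py; python3 m2.py
```

```text
shift cm [-5.18 14.52  1.76] | 15.5 turn [ 0.0013 -0.001  -0.5123] clock 18.35 pos [ 0.477  -0.1812  0.1975] F [ 0.5  0.4 -0.9] open 50.0
supply both [0.641  0.0389 0.0757] 305.0 [4159, 5927]
supply top [0.6426 0.0376 0.0712] 193.1 [4159]
supply side [0.6404 0.0399 0.0764] 86.7 [5927]Traceback (most recent call last):
  File "m2.py", line 12, in <module>
    job("handle",HAN,[],blue,B,(235,232,265,272),(270,305,320,342))
    ~~~^^^^^^^^^^^^^^^^^^^^^^^^^^^^^^^^^^^^^^^^^^^^^^^^^^^^^^^^^^^^
TypeError: job() missing 1 required positional argument: 'rs'
```

{"api": "carry_out", "payload": {"motion": [-1.3, 3.6, 0, 0, 0, 0, -1.3, 3.6, 0, 0, 0, 0, -1.3, 3.6, 0, 0, 0, 0, -1.3, 3.7, 0, 0, 0, 0, 0, 0, 0, 0, 0, -0.17, 0, 0, 0, 0, 0, -0.17, 0, 0, 0, 0, 0, -0.17, 0, 0, 0, 0, 0, 0]}}

```text
clock: 19.45
tool_pos: [0.4299, -0.3256, 0.1971]
eef_rot: [0.964, 0.267, 0.0, 0.0]
contact_force: [-1.2, 0.1, -0.2]
opening: 0.568
```

```bash
sed -i 's/HAN,\[\],blue,B/HAN,[],blue,blue,B/' m2.py; python3 m2.py; python3 plan.py .430 -.328 .107 .545
```

```text
supply both [0.6411 0.0387 0.0718] 305.9 [4158, 5930]
supply top [0.6426 0.0376 0.0712] 192.6 [4158]
supply side [0.6404 0.0399 0.0753] 87.6 [5930]
handle both [0.4513 0.3044 0.0305] 46.1 [197, 442]
handle top [0.4512 0.3036 0.024 ] 15.1 [197]
handle side [0.4512 0.3049 0.0212] 28.8 [442]
shift cm [-0.11  0.19  8.98] | 9.0 turn [ 0.0007 -0.     -0.005 ] clock 19.55 pos [ 0.4299 -0.3257  0.1968] F [-0.  -0.6 -0.4] open 50.3Traceback (most recent call last):
  File "m2.py", line 13, in <module>
    job("module",MOD,[],gm,thr(65),[.429,-.329,.55],(430,243,464,273),(378,158,408,196));sys.exit()
    ~~~^^^^^^^^^^^^^^^^^^^^^^^^^^^^^^^^^^^^^^^^^^^^^^^^^^^^^^^^^^^^^^^^^^^^^^^^^^^^^^^^^
  File "m2.py", line 4, in job
    vt=(T,rt,mt(cut(T,rt)));vs=(D,rs,ms(cut(D,rs)));o=[]
             ~~^^^^^^^^^^^
  File "m2.py", line 10, in <lambda>
    gm=lambda c:fill(((c[...,1]>1.35*c[...,0])&(c[...,1]>50))|(c.min(-1)>130)|((c[...,0]>150)))
                ~~~~^^^^^^^^^^^^^^^^^^^^^^^^^^^^^^^^^^^^^^^^^^^^^^^^^^^^^^^^^^^^^^^^^^^^^^^^^^^
  File "h.py", line 44, in fill
    o=np.zeros_like(m);cv2.drawContours(o,[max(c,key=cv2.contourArea)],-1,1,-1);return o.astype(float)
                                           ~~~^^^^^^^^^^^^^^^^^^^^^^^
ValueError: max() iterable argument is empty
```

The rod lies flat back in its place, within 1-2 mm. Now I go down on the module and check before gripping.

{"api": "carry_out", "payload": {"motion": [-0.1, 0.2, 3, 0, 0, 0, 0, 0, 3, 0, 0, 0, 0, 0, 2.9, 0, 0, 0, 0, 0, 0, 0, 0, 0, 0, 0, 0, 0, 0, 0]}}

```text
clock: 20.18
tool_pos: [0.4305, -0.3283, 0.1082]
eef_rot: [0.963, 0.268, 0.0, 0.001]
contact_force: [-0.6, -0.5, -0.2]
opening: 0.566
```

```bash
python3 plan.py .430 -.328 .107 .545; python3 - <<'E'
from h import *
p=snapshot("side");save(p,"s6.png",(360,130,440,200),8)
E
```

```text
shift cm [-0.03 -0.05  0.12] | 0.1 turn [ 0.0012 -0.0003 -0.0028] clock 20.18 pos [ 0.4305 -0.3283  0.1082] F [-0.6 -0.5 -0.2] open 49.8
```

View pics/s6.png

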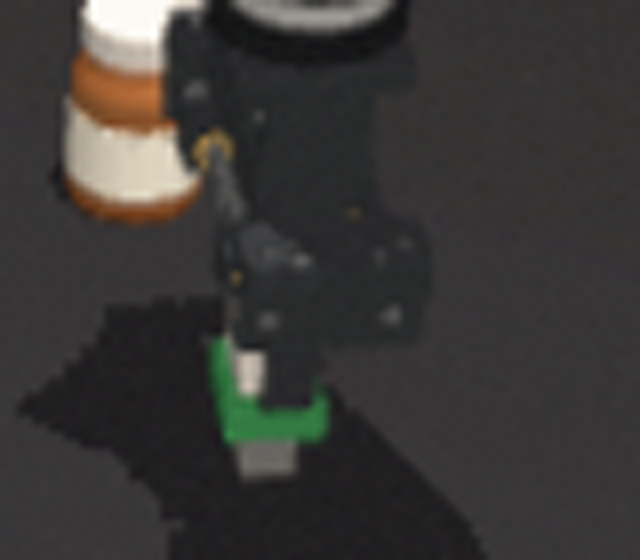

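The finger is alongside the white grip (crop pixels 250,370), above the green flange. I close and lift.

{"api": "carry_out", "payload": {"motion": [0, 0, 0, 0, 0, 0, 0, 0, 0, 0, 0, 0, 0, 0, 0, 0, 0, 0, 0, 0, 0, 0, 0, 0, 0, 0, 0, 0, 0, 0], "hand": 2.8, "grip_force": 35}}

```text
clock: 20.85
tool_pos: [0.4302, -0.3284, 0.1079]
eef_rot: [0.963, 0.268, 0.0, 0.0]
contact_force: [-0.5, 0.7, 5.7]
opening: 0.382
```

```bash
python3 plan.py .430 -.328 .107 .545
```

```text
shift cm [ 0.   -0.04  0.09] | 0.1 turn [ 0.001  -0.0002 -0.0024] clock 20.85 pos [ 0.4302 -0.3284  0.1079] F [-0.5  0.7  5.7] open 33.6
```

{"api": "carry_out", "payload": {"motion": [0, 0, -2, 0, 0, 0, 0, 0, -4, 0, 0, 0, 0, 0, -4, 0, 0, 0, 0, 0, -2, 0, 0, 0.16, 0, 0, 0, 0, 0, 0.16, 0, 0, 0, 0, 0, 0.14, 0, 0, 0, 0, 0, 0, 0, 0, 0, 0, 0, 0]}}

```text
clock: 21.85
tool_pos: [0.4299, -0.328, 0.227]
eef_rot: [0.999, 0.043, -0.0, -0.0]
contact_force: [-0.1, -0.3, -1.2]
opening: 0.385
```

```bash
python3 p3.py -.03 .045 .227
```

```text
shift cm [ 2.122e+01 -3.926e+01  1.000e-02] | 44.6 turn [-0.0003  0.0004  0.0083] clock 21.85 pos [ 0.4299 -0.328   0.227 ] F [-0.1 -0.3 -1.2] open 33.9
```

{"api": "carry_out", "payload": {"motion": [0, -4.9, 0, 0, 0, 0, 0, -4.9, 0, 0, 0, 0, 2.5, -4.9, 0, 0, 0, 0, 3, -4.9, 0, 0, 0, 0, 3, -4.9, 0, 0, 0, 0, 3, -4.9, 0, 0, 0, 0, 3, -4.9, 0, 0, 0, 0, 3, -4.9, 0, 0, 0, 0.008]}}

```text
clock: 22.85
tool_pos: [0.5726, 0.0787, 0.2271]
eef_rot: [0.999, 0.038, -0.0, 0.0]
contact_force: [0.9, -0.8, -2.2]
opening: 0.381
```

{"api": "carry_out", "payload": {"motion": [2, 0, 0, 0, 0, 0, 1.5, 0, 0, 0, 0, 0, 0, 0, 0, 0, 0, 0, 0, 0, 0, 0, 0, 0]}}

```text
clock: 23.35
tool_pos: [0.606, 0.0793, 0.2269]
eef_rot: [0.999, 0.038, -0.001, 0.0]
contact_force: [-0.1, -0.1, -1.8]
opening: 0.383
```

```bash
python3 p3.py -.03 .045 .227
cat > m7.py <<'E'
from h import *
import sys
s=monitor.get_state();t=s["tool_pos"];z=t[2]-float(sys.argv[1]);print("tool",np.round(t,4),"foot z",round(z,4))
for n,roi in(("side",None),("top",None)):
    p=snapshot(n)
    c=proj(p,[t-[0,0,.09]])[0].astype(int);l,u=c-60
    cv2.imwrite(f"pics/m7_{n}_{sys.argv[2]}.png",cv2.resize(p["frame"][u:u+120,l:l+120,::-1],(600,600),interpolation=cv2.INTER_CUBIC))
    f=p["frame"].astype(float)
    g=(f[...,1]>1.35*f[...,0])&(f[...,1]>1.2*f[...,2])&(f[...,1]>45)
    roi=(l,u,l+120,u+120);m=g[u:u+120,l:l+120]
    m=m.astype(np.uint8);k,lab,st,ce=cv2.connectedComponentsWithStats(m);i=1+st[1:,4].argmax();ce=ce[i]+[l,u]
    print(n,"green px",st[i].tolist(),"centroid",ce,"pred flange centre",proj(p,[[t[0],t[1],z+.032]])[0])
    if n=="side":
        mm=(lab==i).astype(float)
        from scipy.optimize import minimize
        def cost(q):
            a=hullmask(p,(-.02,.02,-.025,.025,.024,.04),q,roi,z)*(1-hullmask(p,(-.015,.015,-.017,.017,.04,.08),q,roi,z)*.999)
            w=1-hullmask(p,(-.012,.012,-.03,.03,.041,.12),q,roi,z)
            return (w*abs(a-mm)).sum()
        q0=[t[0],t[1],.077];sim=np.array([q0]+[np.array(q0)+d for d in np.diag([.006,.006,.08])])
        r=minimize(cost,q0,method="Nelder-Mead",options=dict(initial_simplex=sim,xatol=1e-4,fatol=.01))
        print("flange fit side",np.round(r.x,4),r.fun,mm.sum())
E
python3 m7.py .108 a
```

```text
shift cm [ 0.2  -0.18 -0.01] | 0.3 turn [ 0.0001  0.0017 -0.0018] clock 23.35 pos [0.606  0.0793 0.2269] F [-0.1 -0.1 -1.8] open 33.7
tool [0.606  0.0793 0.2269] foot z 0.1189
side green px [49, 50, 23, 16, 141] centroid [277.43262411 208.04964539] pred flange centre [276.92073426 205.16477239]
flange fit side [0.6074 0.0777 0.1035] 18.253483383314112 141.0
top green px [99, 89, 2, 1, 2] centroid [358.5 224. ] pred flange centre [319.33134899 194.59520238]
```

View pics/m7_side_a.png

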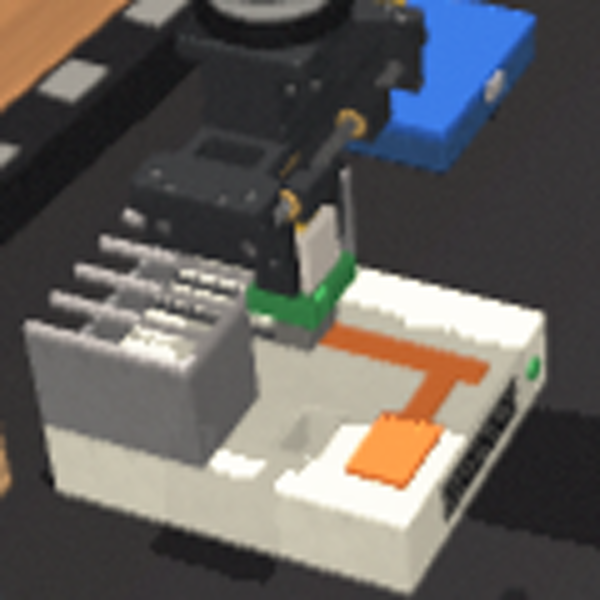

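The module hangs upright over the deck, with the socket hole visible at (300,435). I lower it to just above the deck and compare it with the supply in the same camera.

{"api": "carry_out", "payload": {"motion": [0.17, -0.24, 2, 0, 0, 0, 0, 0, 2, 0, 0, 0, 0, 0, 2.2, 0, 0, 0, 0, 0, 0, 0, 0, 0, 0, 0, 0, 0, 0, 0]}}

```text
clock: 24.08
tool_pos: [0.6087, 0.0821, 0.166]
eef_rot: [0.999, 0.037, 0.0, -0.0]
contact_force: [0.5, -0.0, -0.6]
opening: 0.382
```

```bash
python3 p3.py -.03 .045 .16; python3 m7.py .108 b;python3 - <<'E'
from h import *
a=[]
for n in("side","top"):
    a.append(cv2.imread(f"pics/m7_{n}_b.png")[50:550,100:500])
cv2.imwrite("pics/b.png",np.hstack(a))
E
```

```text
shift cm [-0.09  0.08  0.6 ] | 0.6 turn [-0.0001 -0.0009 -0.0023] clock 24.07 pos [0.6087 0.0821 0.166 ] F [ 0.5 -0.  -0.6] open 33.7
tool [0.6087 0.0821 0.166 ] foot z 0.058
side green px [50, 51, 21, 15, 128] centroid [277.609375  226.4609375] pred flange centre [277.34393071 223.33131973]
flange fit side [0.61   0.0802 0.0967] 19.37746714340638 128.0
top green px [99, 87, 1, 1, 1] centroid [358. 224.] pred flange centre [318.98474449 196.94169289]
```

View pics/b.png

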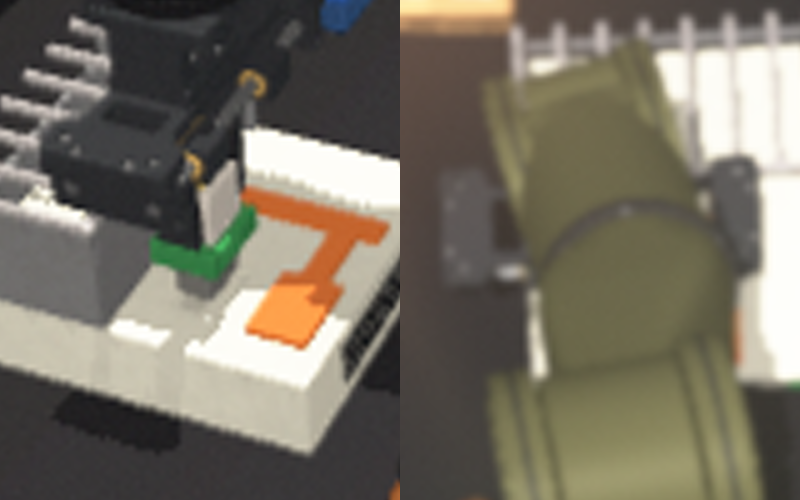

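{"api": "carry_out", "payload": {"motion": [-0.1, 0, 0.4, 0, 0, 0, 0, 0, 0.4, 0, 0, 0, 0, 0, 0.3, 0, 0, 0, 0, 0, 0, 0, 0, 0]}}

```text
clock: 24.68
tool_pos: [0.6072, 0.082, 0.1538]
eef_rot: [0.999, 0.037, -0.0, 0.0]
contact_force: [-0.5, -0.6, -0.5]
opening: 0.379
```

```bash
python3 p3.py -.03 .045 .132
```

```text
shift cm [0.05 0.08 2.18] | 2.2 turn [ 0.0001  0.0007 -0.0021] clock 24.68 pos [0.6072 0.082  0.1538] F [-0.5 -0.6 -0.5] open 33.4
```

{"api": "carry_out", "payload": {"motion": [0, 0, 0.3, 0, 0, 0, 0, 0, 0.3, 0, 0, 0, 0, 0, 0, 0, 0, 0]}}

```text
clock: 25.05
tool_pos: [0.6072, 0.082, 0.1479]
eef_rot: [0.999, 0.037, -0.0, 0.0]
contact_force: [-0.9, 0.3, -1.4]
opening: 0.38
```

```bash
python3 p3.py -.03 .045 .132
```

```text
shift cm [0.05 0.08 1.59] | 1.6 turn [ 0.0002  0.0006 -0.0021] clock 25.05 pos [0.6072 0.082  0.1479] F [-0.9  0.3 -1.4] open 33.5
```

In the hole, 10 mm deep with no resistance. I continue.

{"api": "carry_out", "payload": {"motion": [0, 0, 0.5, 0, 0, 0, 0, 0, 0.5, 0, 0, 0, 0, 0, 0.3, 0, 0, 0, 0, 0, 0, 0, 0, 0]}}

```text
clock: 25.55
tool_pos: [0.6072, 0.0821, 0.1348]
eef_rot: [0.999, 0.037, -0.0, 0.0]
contact_force: [0.5, 0.5, -0.9]
opening: 0.383
```

{"api": "carry_out", "payload": {"motion": [0, 0, 0.3, 0, 0, 0, 0, 0, 0.1, 0, 0, 0, 0, 0, 0, 0, 0, 0, 0, 0, 0, 0, 0, 0]}}

```text
clock: 26.05
tool_pos: [0.6075, 0.0825, 0.1335]
eef_rot: [0.999, 0.037, 0.0, -0.0]
contact_force: [-3.9, 0.4, 14.4]
opening: 0.381
```

```bash
python3 p3.py -.03 .045 .132
```

```text
shift cm [0.03 0.12 0.15] | 0.2 turn [-0.0004 -0.001  -0.0025] clock 26.05 pos [0.6075 0.0825 0.1335] F [-3.9  0.4 14.4] open 33.6
```

{"api": "carry_out", "payload": {"motion": [0, 0, 0.1, 0, 0, 0, 0, 0, 0, 0, 0, 0, 0, 0, -0.2, 0, 0, 0, 0, 0, 0, 0, 0, 0]}}

```text
clock: 26.55
tool_pos: [0.6077, 0.0824, 0.1335]
eef_rot: [0.999, 0.037, 0.001, -0.0]
contact_force: [-3.1, 0.6, 9.7]
opening: 0.384
```

{"api": "carry_out", "payload": {"motion": [0, 0, 0, 0, 0, 0, 0, 0, 0, 0, 0, 0, 0, 0, 0, 0, 0, 0, 0, 0, -2, 0, 0, 0, 0, 0, -4, 0, 0, 0, 0, 0, -5, 0, 0, 0, -3, 4, 0, 0, 0, 0, -3, 5, 0, 0, 0, 0], "hand": 5.5}}

```text
clock: 27.55
tool_pos: [0.5545, -0.012, 0.2444]
eef_rot: [0.999, 0.039, 0.002, -0.0]
contact_force: [-0.9, -1.3, -0.3]
opening: 0.626
```

{"api": "carry_out", "payload": {"motion": [-2, 5, 0, 0, 0, 0, 0, 5, 0, 0, 0, 0, 0, 5, 0, 0, 0, 0, 0, 5, 0, 0, 0, 0, 0, 0, 0, 0, 0, 0, 0, 0, 0, 0, 0, 0, 0, 0, 0, 0, 0, 0]}}

```text
clock: 28.42
tool_pos: [0.5497, -0.2111, 0.2427]
eef_rot: [0.999, 0.039, 0.0, -0.0]
contact_force: [0.8, 1.2, 0.1]
opening: 0.627
```

```bash
cat > fin.py <<'E'
from h import *
D=snapshot("side");T=snapshot("top");a=[]
for p,r in((D,(205,160,325,280)),(T,(285,140,385,240))):
    l,t,x,b=r;a.append(cv2.resize(p["frame"][t:b,l:x,::-1],(400,400),interpolation=cv2.INTER_CUBIC))
w=[cv2.resize(p["frame"][:,:,::-1],(400,200)) for p in(D,T)]
cv2.imwrite("pics/fin.png",np.vstack([np.hstack(a),np.hstack(w)]))
q=[.6412,.0387,.0755]
for p in(D,T):
    W=cloud(p);c=place(np.array([[-.03,.045,0.]]),q)[0]
    m=(abs(W[...,0]-c[0])<.01)&(abs(W[...,1]-c[1])<.01)&(W[...,2]>.085)
    print("grip top z (expect .10)",np.nanmedian(W[m],0),m.sum())
old=np.load("top0.npy");W=cloud(T);d=abs(W[...,2]-old[...,2])>.02
d[:,375:]=0;k,lab,st,ce=cv2.connectedComponentsWithStats(d.astype(np.uint8))
print("changed blobs",[s.tolist() for s in st[1:] if s[4]>12])
E
python3 fin.py
```

```text
grip top z (expect .10) [0.607817   0.07957275 0.10110472] 36
grip top z (expect .10) [0.60718911 0.08147258 0.10083734] 41
changed blobs [[314, 193, 14, 12, 119], [312, 344, 63, 92, 2216], [327, 414, 48, 37, 822]]
```

View pics/fin.png

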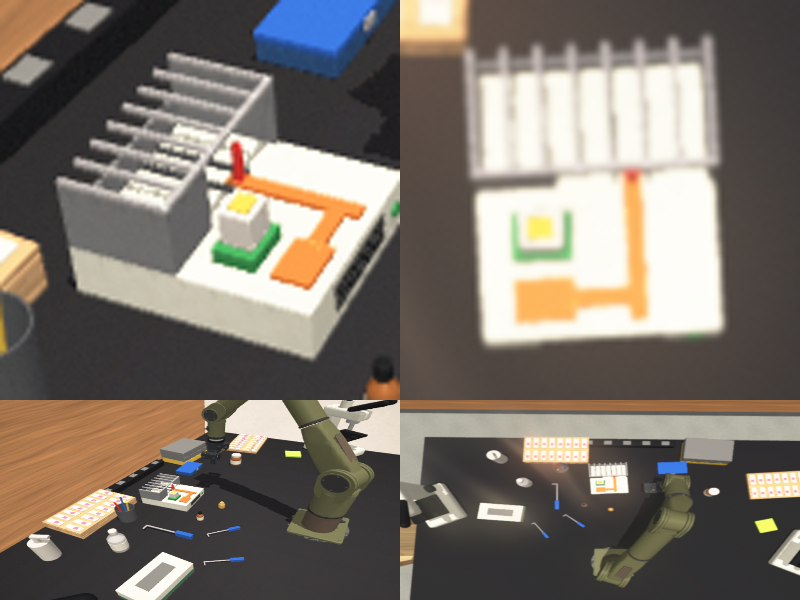

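The final picture shows the module flush and upright in the socket, at (245,235) and (542,235), and the shutter fully forward. The rod lies flat and the bystanders have not moved.

```bash
python3 -c "
from plant import workorder;print(workorder.finish_job())"
```

```text
the job is handed in; nothing more can be done
None
```

I finished the job and handed it in at about 29 s on the robot's clock; the limit is 72 s. The hand-in gives no verdict.

- **Shutter:** I drew it open with the largest rod until it hit its stop, where the force rose to 9.4 N with no further travel. The last top picture puts its blade where a 50 mm opening should. Only the rod's hook touched the pin; the hand and fingers kept off the shutter.
- **Rod:** It is laid back flat in its old place. A fit to both views puts it within 1–2 mm of where it started.
- **Module:** It went into the socket with no resistance until the flange met the deck, and I pressed it home with about 14 N. Its top measures 101 mm above the bench against 100 mm expected, and it looks upright and flush in both views.
- **Bystanders:** A height comparison of the top view with the start shows change only at the module and the robot itself. It left out the right-hand part of the picture, including the slide box and stain jar, which I judged only by eye.

**Disagreements:** The two cameras differed by about 2 mm on the supply's position, and the flange fit from the side view by about 2 mm from the arm's own reading. I used a target between them, and the insertion showed it was close enough.

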